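# Close the stone tumbler's leaning barrel

### The arm

A 6-joint arm with a two-finger parallel gripper is mounted at the origin on a cart in front of the work surface, level with it; the furniture and walls round the work are solid. World frame = base frame: x ahead of the robot, y to its left, z up, the work surface at z = 0. Lengths are in m, angles in rad, forces in N, time in s.
With the tool pointing down it reaches from about 0.275 to 0.825 m from the base axis. Payload 4.9 kg.
Tool frame: the origin (TCP) lies at the centre of the arm's flange, where the gripper is bolted on; the fingertips stand 173 mm ahead of it and the grasp point (between the pads) lies 155 mm ahead of it; z points along the fingers, x is the direction in which the jaws open and shut, and the axes are right-handed (so a half turn about z gives the same grasp; the last joint's range is limited). The gripper opens to 85 mm and grips with 20 to 120 N. Pads are 22 mm wide; open, the fingers measure 114 mm over their backs; the gripper's body (76 mm by 85 mm) begins 54 mm behind the grasp point. The pads swing forward as they close: fully open they stand 13 mm farther back than shut.
Start: joints at [0.973, 0.326, -0.193, 1.052, 0, 1.437], TCP at [0.246, 0.492, 0.405] pointing down, gripper open.
Joint ranges: [-2.65, 2.65], [-0.97, 1.79], [-1.3, 1.35], [-1.93, 2.1], [-1.47, 1.37], [-3.14, 3.14]. Speed limits (rad/s): [2.57, 2.57, 3.14, 3.14, 3.14, 3.14].

### API

Orientations are given as a unit quaternion [w, x, y, z].
In Python, from workcell import ctrl, effector, kin, status, eyes, workorder gives the robot as it stands. Calls block until the motion is done:
- ctrl.move_to(position, orientation): joint-space move of the TCP to a pose.
- ctrl.line_to(position, ori=None, vel=0.15, until_force=None): straight line of the TCP; ori=None keeps the orientation; vel is the mean speed in m/s. With until_force (N) it stops when the force on the tool has changed by that much, and returns True; else False.
- ctrl.set_joints(angles): joint-space move.
- effector.grip(opening): finger opening in m; the grip force is fixed at half the most; returns when the fingers have stopped.
- ctrl.hold(seconds).
- kin.ik(position, orientation): joint angles nearest the present ones, or None.
- status.get_obs(): the state.
- eyes.capture(name): name is "side" or "top"; returns a dict with "img" (384x512x3 uint8, red, green, blue), "K" (3x3 intrinsics, pixels), "k1" (the pictures are not rectified: a ray, as slopes to the right and down, at radius r is drawn at 1 + k1 r^2 times it, then the intrinsics apply), "world_from_camera" (4x4, takes a point from camera to world coordinates). Camera axes: x right, y up, looking along -z (the intrinsics and any distortion apply to the point x, -y, -z); pixel columns grow to the right and rows downward; lengths in m; the calibration is good to about 2 mm. A picture is of the moment at which its call begins. There is no depth.
A pose or a line that the arm cannot do raises ctrl.IKError and nothing moves.
- workorder.hand_in(): hands the job in, once; it reports no verdict.
The state is a dict: "time": time; "q": joint angles; "joint_vel": joint speeds; "joint_torque": joint torques, N m; "ee_pos": TCP position; "ee_rot": TCP orientation; "contact_force": force on the tool from outside, world axes, zero at the start; "moment": the same for the moment, N m; "finger_gap": finger opening in m.
Only numpy, scipy, OpenCV 4.12 (cv2) and the standard library are available. Lean on these libraries where they do the work, as an engineer would, in place of code of your own. Each camera call takes 0.05 s, during which the arm holds its last target.

### The job

Close the loaded stone tumbler: take the loose screw lid by its grip bar and set it square on the mouth of the leaning barrel, turn it backward (anticlockwise as seen looking onto the lid) until you feel it drop into the start of its thread, then turn it forward until it is fully home and the slip-clutch grip clicks. Let go of the lid, and leave the stones and the pencil case where they are.

Things in the scene. Friction and masses are not known exactly. Their poses are not given: they have to be found in the camera images.
- tumbler: Bench stone tumbler, fixed to the table: grey wedge-shaped drive case on a dark plate 230 x 150 mm, with a dark ribbed barrel, 100 mm in diameter and 115 mm long, that leans 32 degrees from vertical towards its front, which faces the robot. The geared drive holds the barrel against turning. Origin on the table under the machine, -x to its front.
- mouth (a point): Centre of the rim of the barrel's open mouth, about 0.20 m above the table. z points out of the mouth along the barrel's leaning axis; x and y do not turn with the barrel. The rim is the end of a grey neck 52 mm in outer diameter, bevelled to 45 mm over its last 4 mm.
- thread (a point): On the axis 10 mm inside the rim, amid the neck's thread (62 mm across, slippery plastic, right-handed: a lid tightens clockwise looking onto it): 3 equal ridges 4 mm thick, 74 degrees long, tops 5 mm (upper end) to 10 mm (lower end) below the rim; at each lower end a stop rib, 10 degrees wide, top 5.5 mm below the rim; then an entry gap of 36 degrees. Its angle is random; a lug in a gap cannot go back past the next rib.
- shoulder (a point): Point on the axis at the barrel's shoulder, 24.5 mm below the rim. Height of lid_grip over the rim: 47 to 52 mm with the lugs on the ridges (51.5 on the ribs). There the ribs soon stop a forward turn; turned backward, at most 120 degrees, the lid climbs up to 5 mm, then drops 9 mm to 42.5 (off a rib: first a false drop of 4.5 mm). Home is 38.5.
- lid_grip (a point): Point in the grip bar of the loose lid, on the lid's axis, 58 mm above the lid's lower edge, 17 mm below the top of the bar; z points up out of the lid, x runs along the bar. The flat-sided upright bar is 66 mm long, 16 mm thick and 37 mm high, on a round clutch hub (55 mm wide, 8.5 mm high) on top of the lid; pinch it across its 16 mm.
- lid: The lid: dark grey plastic cap with a knurled rim, 74 mm in diameter, 29 mm high (75 mm with the bar), about 180 g, lying open side down on the table. Origin at the centre of its lower edge, z up out of the lid.
- lid_edge (a point): Centre of the lid's lower edge. Inside the skirt (65 mm wide) are 3 equal lugs, 55 mm across between their inner faces, each 14 degrees wide and 4.5 mm high, undersides 1 mm above the edge; under the top a sprung sealing plate (2.5 N per mm) that meets the rim in the entry gaps. From there the lid turns forward up to 96 degrees, to the stop ribs, the plate pressed in 4 mm (11 N).
- lid_clutch (a joint): Turn of the grip bar relative to the lid in rad: 0 at the start, growing as the slip clutch in the grip slips in the tightening direction. It slips at about 0.4 N m, with a click every 0.35 rad; backward it drives solidly from 0. Turning the lid on its thread takes less than 0.25 N m.
- limestone: Pale rough stone, 74 x 108 x 66 mm, left in front of the machine; not part of the job. Origin under its middle.
- marble: Light grey stone, 45 x 58 x 42 mm, on the table; not part of the job. Origin under its middle.
- gabbro: Dark stone, 52 x 74 x 47 mm, on the table; not part of the job. Origin under its middle.
- pencil_case: Blue pencil case, 73 x 215 x 89 mm; not part of the job. Origin under its middle.
Mind the look-alikes: they are no part of the job. There is more than one size of the lid; the job needs the larger.

How it is judged:
On the way, in this order (a step that is already met when the one before it is completed fails the run):
1. the lid is brought square over the mouth (grip point within 8 mm of the barrel's axis, less than 81 mm above the rim, lid within 11 degrees of square) (z of lid_grip in the frame of mouth between 0.034 and 0.081 m and x of lid_grip in the frame of mouth between -0.008 and 0.008 m and y of lid_grip in the frame of mouth between -0.008 and 0.008 m and angle between the z axis of lid_grip and the z axis of mouth, either way round below 0.2 rad), for 0.05 s.
2. the lid has dropped so that its lugs are in the thread (grip point less than 45 mm above the rim, lid square within 7 degrees) (z of lid_grip in the frame of mouth between 0.034 and 0.045 m and x of lid_grip in the frame of mouth between -0.004 and 0.004 m and y of lid_grip in the frame of mouth between -0.004 and 0.004 m and angle between the z axis of lid_grip and the z axis of mouth, either way round below 0.12 rad), for 0.1 s.
3. with the lid home, the grip's clutch has clicked and is slipping forward (z of lid_grip in the frame of mouth between 0.034 and 0.0398 m and x of lid_grip in the frame of mouth between -0.004 and 0.004 m and y of lid_grip in the frame of mouth between -0.004 and 0.004 m and angle between the z axis of lid_grip and the z axis of mouth, either way round below 0.08 rad and value of joint lid_clutch above 0.2 rad and velocity of joint lid_clutch above 0.03 rad/s), for 0.02 s.
At the end, for the whole second after the job is handed in: The lid is screwed home on the barrel and stays there by itself: grip point 34 to 39.8 mm above the rim along the mouth's axis, within 4 mm of that axis, lid square within 4.6 degrees, at rest; the grip's clutch has clicked at least once (slipped more than 0.2 rad) (z of lid_grip in the frame of mouth between 0.034 and 0.0398 m and x of lid_grip in the frame of mouth between -0.004 and 0.004 m and y of lid_grip in the frame of mouth between -0.004 and 0.004 m and angle between the z axis of lid_grip and the z axis of mouth, either way round below 0.08 rad and value of joint lid_clutch above 0.2 rad and linear speed of lid below 0.02 m/s); the robot touches nothing.
It fails at once if the limestone is pushed away by more than 30 mm (distance of limestone from where it was at the start of the episode above 0.03 m).
It fails at once if the marble is pushed away by more than 30 mm (distance of marble from where it was at the start of the episode above 0.03 m).
It fails at once if the gabbro is pushed away by more than 30 mm (distance of gabbro from where it was at the start of the episode above 0.03 m).
It fails at once if the pencil case is pushed away by more than 30 mm (distance of pencil_case from where it was at the start of the episode above 0.03 m).
It also fails if it takes over 58 s, if anything falls off the work surface, if the arm or the gripper's body presses on something with over 40 N, if the wrist force passes 120 N, or if a joint passes its speed limit or range.

## Working session

There is one attempt and no reset: what is moved stays moved. The work goes in short steps, each a Python script; the robot and the scene stay as the last script left them, time stands still between calls to the robot, and variables do not carry over. Pictures are saved under pics/ and viewed, and the job is handed in when it is done.

```bash
ls; mkdir -p pics
python3 - <<'E'
from workcell import ctrl, effector, kin, status, eyes, workorder
import cv2
for n in("side","top"):
    c=eyes.capture(n); cv2.imwrite(f"pics/{n}0.png",cv2.resize(c["img"][:,:,::-1],None,fx=1.5,fy=1.5,interpolation=cv2.INTER_CUBIC)); print(n,c["K"],c["k1"],c["world_from_camera"])
print(status.get_obs())
E
```

```text
pics
side [[353.07440526   0.         248.92089151]
 [  0.         353.07440526 186.81567075]
 [  0.           0.           1.        ]] -0.028223440949087825 [[ 0.8736106   0.30094474 -0.38240919  0.20359289]
 [-0.48608271  0.50255427 -0.71495651 -0.59227801]
 [-0.02298103  0.81047608  0.58532077  0.69993543]
 [ 0.          0.          0.          1.        ]]
top [[432.90174059   0.         256.98534608]
 [  0.         432.90174059 195.43032385]
 [  0.           0.           1.        ]] -0.10962036624506084 [[ 0.02041684  0.99836938 -0.05330783  0.48112801]
 [-0.99978677  0.0202228  -0.00417696  0.08645043]
 [-0.00309212  0.05338174  0.99856939  1.29804341]
 [ 0.          0.          0.          1.        ]]
{'time': 0.1, 'q': array([ 9.72783324e-01,  3.26887018e-01, -1.93537127e-01,  1.05197297e+00,
        2.14918638e-05,  1.43662926e+00]), 'joint_vel': array([ 6.00471485e-04, -2.03131242e-03,  3.50639183e-03,  1.73895970e-03,
       -9.42961352e-05,  8.28293880e-04]), 'joint_torque': array([ 1.34752943e-03, -4.44239831e+01,  2.63038087e+01,  7.88163627e-03,
       -8.23508208e-05,  1.45895353e-05]), 'ee_pos': array([0.24588561, 0.49167979, 0.4039503 ]), 'ee_rot': array([ 3.16048788e-04,  8.50702669e-01,  5.25646581e-01, -7.35432646e-04]), 'contact_force': array([-0.2744849 ,  0.07816874, -0.04456331]), 'moment': array([-0.00130093,  0.05171597,  0.01418269]), 'finger_gap': 0.08536991850136104}
```

View pics/side0.png

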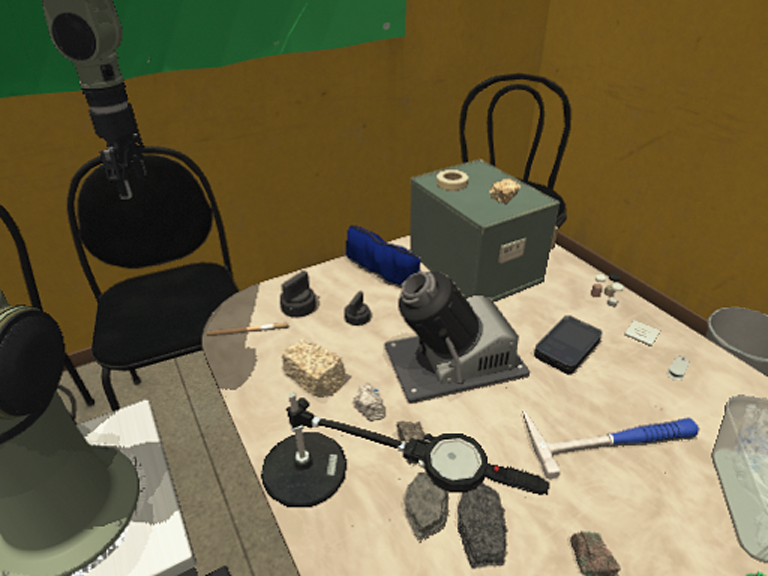

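View pics/top0.png

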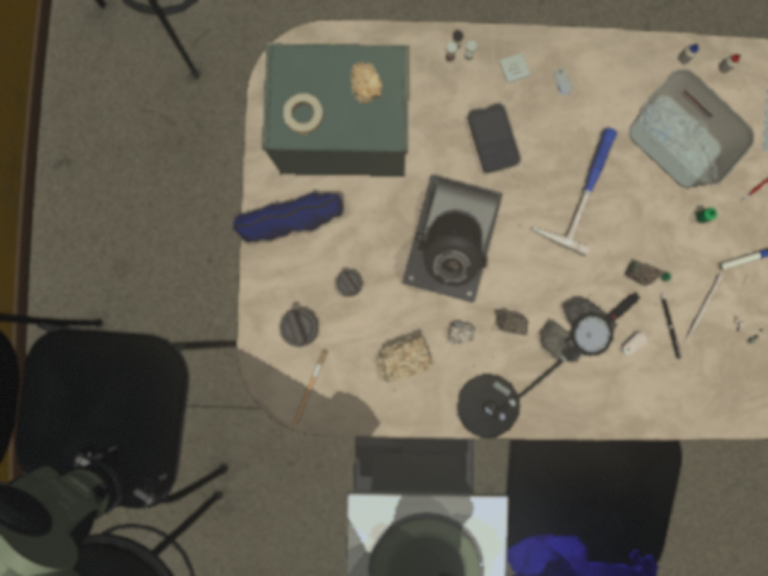

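Both views show the large lid (side ~(298,295), top ~(299,326) in the 1.5× pictures) and the smaller look-alike beside it. The mouth is at side (420,285), top (452,265). I'll zoom in.

```bash
cat > h.py <<'E'
import numpy as np, cv2
from workcell import ctrl, effector, kin, status, eyes, workorder
from scipy.spatial.transform import Rotation as R
def ray(c,uv):
    K=c["K"]; uv=np.atleast_2d(np.array(uv,float))
    n=cv2.undistortPoints(uv[:,None],K,np.array([c["k1"],0,0,0.])).reshape(-1,2)
    d=np.c_[n[:,0],-n[:,1],-np.ones(len(n))]@c["world_from_camera"][:3,:3].T
    return c["world_from_camera"][:3,3],d/np.linalg.norm(d,axis=1,keepdims=True)
def proj(c,P):
    P=np.atleast_2d(P); M=np.linalg.inv(c["world_from_camera"]); X=P@M[:3,:3].T+M[:3,3]
    X=X*[1,-1,-1]
    return cv2.projectPoints(X[:,None],np.zeros(3),np.zeros(3),c["K"],np.array([c["k1"],0,0,0.]))[0].reshape(-1,2)
def onplane(c,uv,z):
    o,d=ray(c,uv); return o+d*((z-o[2])/d[:,2])[:,None]
def tri(c1,uv1,c2,uv2):
    o1,d1=ray(c1,uv1);o2,d2=ray(c2,uv2);d1=d1[0];d2=d2[0]
    A=np.eye(3)-np.outer(d1,d1);B=np.eye(3)-np.outer(d2,d2)
    p=np.linalg.solve(A+B,A@o1+B@o2)
    return p,np.linalg.norm(np.cross(d1,d2)@(o2-o1))/np.linalg.norm(np.cross(d1,d2))
def crop(c,u,v,w,h,f,name):
    i=c["img"][v:v+h,u:u+w,::-1]; cv2.imwrite(name,cv2.resize(i,None,fx=f,fy=f,interpolation=cv2.INTER_CUBIC))
E
python3 - <<'E'
from h import *
import pickle
s=eyes.capture("side");t=eyes.capture("top"); pickle.dump((s,t),open("c0.pkl","wb"))
def gam(c):
    c=dict(c); c["img"]=(255*(c["img"]/255.)**0.5).astype(np.uint8); return c
f=8
rows=[]
for c,a,b in((s,(180,175),(255,175)),(t,(174,190),(260,140))):
    r=[cv2.resize(gam(c)["img"][v:v+36 if 0 else v+45,u:u+50,::-1],None,fx=f,fy=f,interpolation=cv2.INTER_CUBIC) for u,v in(a,b)]
    cv2.imwrite(f"pics/z_{'s' if c is s else 't'}.png",np.hstack(r))
E
```

```text
(no output)
```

View pics/z_s.png

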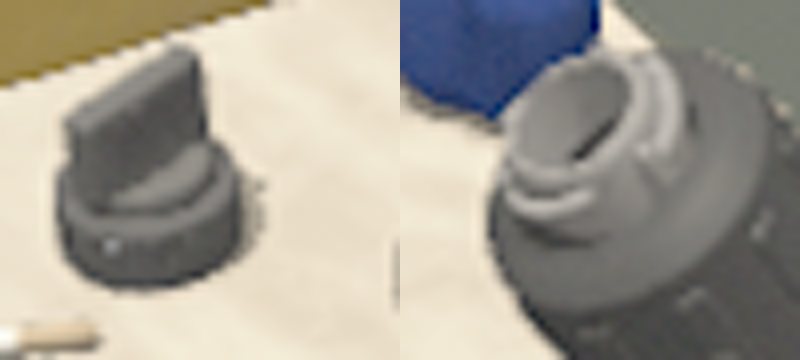

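View pics/z_t.png

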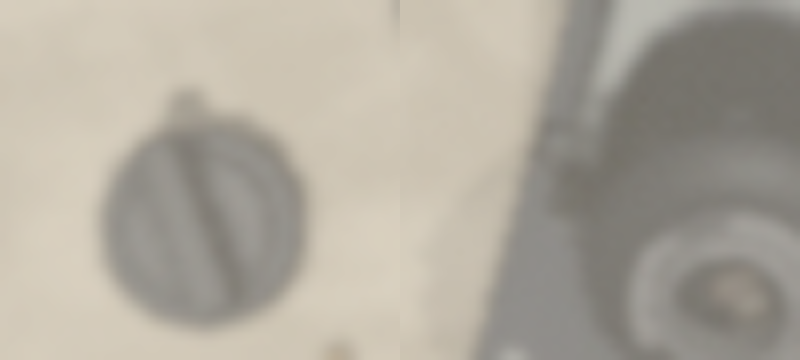

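Run:
```python
from h import *
import pickle
s,t=pickle.load(open("c0.pkl","rb"))
def z(c,u,v,w,h,f,n):
    i=c["img"][v:v+h,u:u+w,::-1].astype(float); lo,hi=np.percentile(i,1),np.percentile(i,90 if c is t else 98)
    i=(np.clip((i-lo)/(hi-lo),0,1)**.6*255).astype(np.uint8)
    i=cv2.resize(i,None,fx=f,fy=f,interpolation=cv2.INTER_CUBIC)
    for k in range(0,w,5):
        cv2.line(i,(int((k+.5)*f),0),(int((k+.5)*f),4 if k%10 else 10),(0,0,255),1)
        if k%10==0: cv2.putText(i,str(u+k),(int((k+.5)*f),20),0,.4,(0,0,255))
    for k in range(0,h,5):
        cv2.line(i,(0,int((k+.5)*f)),(4 if k%10 else 10,int((k+.5)*f)),(0,0,255),1)
        if k%10==0: cv2.putText(i,str(v+k),(10,int((k+.5)*f)),0,.4,(0,0,255))
    cv2.imwrite(n,i)
z(s,260,175,50,37,16,"pics/m_s.png")
z(t,280,150,45,37,16,"pics/m_t.png")
z(t,262,112,78,92,6.5,"pics/p_t.png")
```

```text
(no output)
```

View pics/m_s.png

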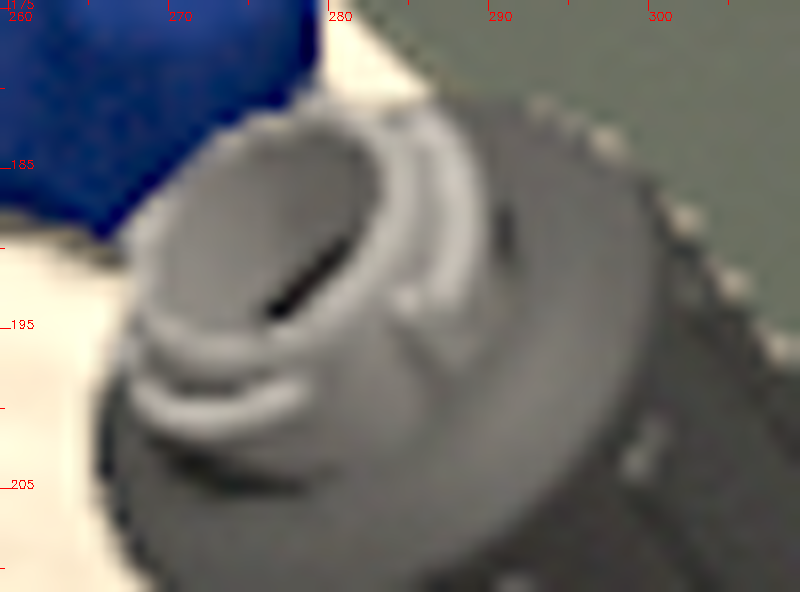

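View pics/m_t.png

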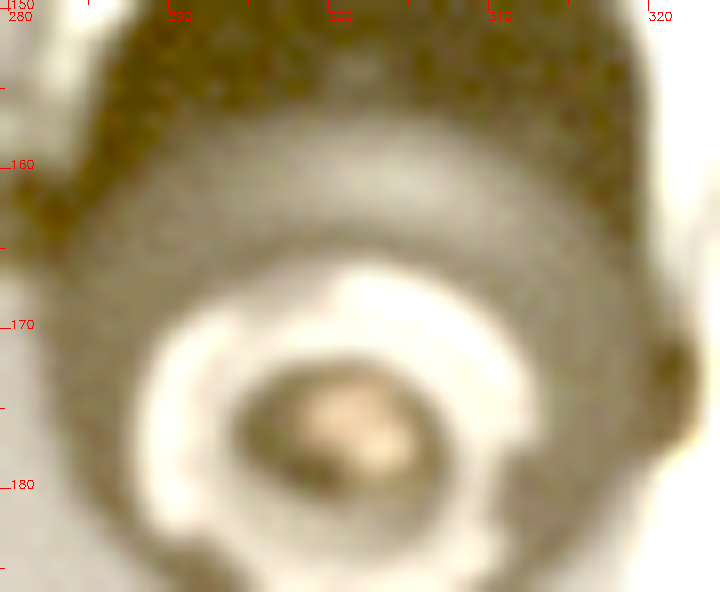

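View pics/p_t.png

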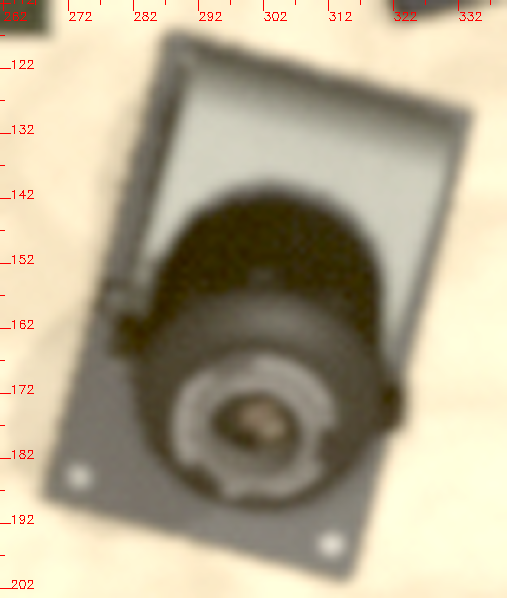

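Run:
```python
from h import *
import pickle
s,t=pickle.load(open("c0.pkl","rb"))
pl=onplane(t,[(268.5,188.5),(316,201),(334,130),(288.5,117.5)],0.006); print(pl)
print([np.linalg.norm(pl[i]-pl[(i+1)%4]) for i in range(4)])
for i,j in((0,3),(1,2),(1,0),(2,3)):
    d=pl[j]-pl[i]; print(np.degrees(np.arctan2(d[1],d[0])))
print(pl.mean(0))
print("mouth",tri(s,(276.2,189.5),t,(301,178.3)))
# masks: hole & lid in top
# lid
for c,roi in((t,(174,190,50,45)),(s,(180,175,40,40))):
    u,v,w,h=roi; g=c["img"][v:v+h,u:u+w].astype(int); m=(g.sum(2)<(300 if c is s else 360)).astype(np.uint8)
    n,l,st,ce=cv2.connectedComponentsWithStats(m); k=1+np.argmax(st[1:,4]); print(st[k],ce[k]+[u,v])
    cnt=max(cv2.findContours((l==k).astype(np.uint8),0,1)[0],key=cv2.contourArea); print(cv2.minEnclosingCircle(cnt))
# check sample values
print(t["img"][218,190:212].sum(1))
```

```text
[[ 0.57155777  0.05783949  0.006     ]
 [ 0.53699495 -0.08500692  0.006     ]
 [ 0.75332556 -0.13740078  0.006     ]
 [ 0.78845269  0.00121285  0.006     ]]
[np.float64(0.1469683075149288), np.float64(0.2225849266700153), np.float64(0.1429952889183599), np.float64(0.22416508461528414)]
-14.63209162359212
-13.614506466537224
76.39824412654147
75.7796099276297
[ 0.66258274 -0.04083884  0.006     ]
mouth (array([ 0.58515554, -0.02008471,  0.19565547]), np.float64(0.0022047309157354855))
[ 13  11  26  30 580] [199.37068966 216.9137931 ]
((25.0, 25.70689582824707), 14.842365264892578)
[  7   6  25  31 551] [198.38112523 197.61705989]
((18.5, 21.0), 15.66055965423584)
[264 270 261 246 244 258 266 263 246 213 192 195 219 249 267 275 261 240
 239 248 246 266]
```

```bash
cat >> h.py <<'E'
YAW=np.radians(-14.1)
F=-np.array([np.cos(YAW),np.sin(YAW),0])
AX=np.sin(np.radians(32))*F+np.array([0,0,np.cos(np.radians(32))])
MY=np.array([-np.sin(YAW),np.cos(YAW),0])   # lateral
MX=np.cross(MY,AX)                           # x of mouth (away/up)
def circ(p,ax,d,h,n=72):
    ax=ax/np.linalg.norm(ax); a=np.cross(ax,[.3,.9,.1]); a/=np.linalg.norm(a); b=np.cross(ax,a); th=np.linspace(0,2*np.pi,n)
    return p+ax*h+d/2*(np.cos(th)[:,None]*a+np.sin(th)[:,None]*b)
def zoom(c,u,v,w,h,f,n,polys=(),pct=98):
    i=c["img"][v:v+h,u:u+w,::-1].astype(float); lo,hi=np.percentile(i,1),np.percentile(i,pct)
    i=(np.clip((i-lo)/(hi-lo),0,1)**.6*255).astype(np.uint8)
    i=cv2.resize(i,None,fx=f,fy=f,interpolation=cv2.INTER_CUBIC)
    for P,col in polys:
        q=((proj(c,P)-[u,v]+.5)*f).round().astype(np.int32); cv2.polylines(i,[q],False,col,1)
    for k in range(0,w,10): cv2.putText(i,str(u+k),(int((k+.5)*f),12),0,.35,(0,0,255)); cv2.line(i,(int((k+.5)*f),0),(int((k+.5)*f),5),(0,0,255),1)
    for k in range(0,h,10): cv2.putText(i,str(v+k),(6,int((k+.5)*f)),0,.35,(0,0,255)); cv2.line(i,(0,int((k+.5)*f)),(5,int((k+.5)*f)),(0,0,255),1)
    cv2.imwrite(n,i)
E
python3 - <<'E'
from h import *
import pickle
s,t=pickle.load(open("c0.pkl","rb"))
m=np.array([.5852,-.0208,.1957])
P=[(circ(m,AX,d,h),col) for d,h,col in((.045,0,(0,0,255)),(.052,-.004,(0,255,0)),(.062,-.01,(255,255,0)),(.1,-.0245,(255,0,255)))]
zoom(s,255,170,60,60,12,"pics/o_s.png",P); zoom(t,275,140,52,52,12,"pics/o_t.png",P,92)
a=cv2.imread("pics/o_s.png")[:600];b=cv2.imread("pics/o_t.png")[:600]
cv2.imwrite("pics/o.png",cv2.resize(np.hstack([a,b]),None,fx=.59,fy=.59))
E
```

```text
(no output)
```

View pics/o.png

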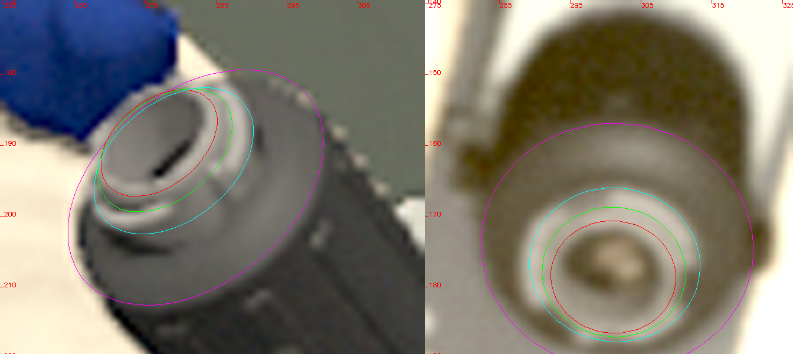

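Run:
```python
from h import *
import pickle
s,t=pickle.load(open("c0.pkl","rb"))
m=np.array([.5852,-.0195,.1982])
P=[(circ(m,AX,d,h),col) for d,h,col in((.045,0,(0,0,255)),(.062,-.01,(255,255,0)),(.1,-.0245,(255,0,255)))]
zoom(s,260,172,42,42,14,"pics/o_s2.png",P); zoom(t,280,145,42,48,12,"pics/o_t2.png",P,92)
```

```text
(no output)
```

View pics/o_s2.png

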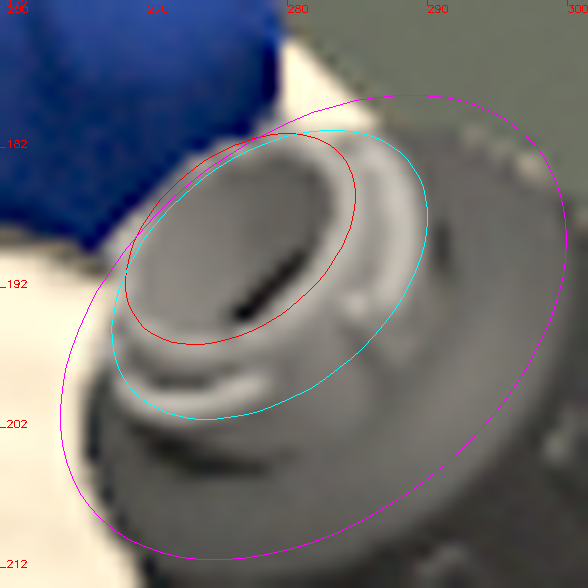

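View pics/o_t2.png

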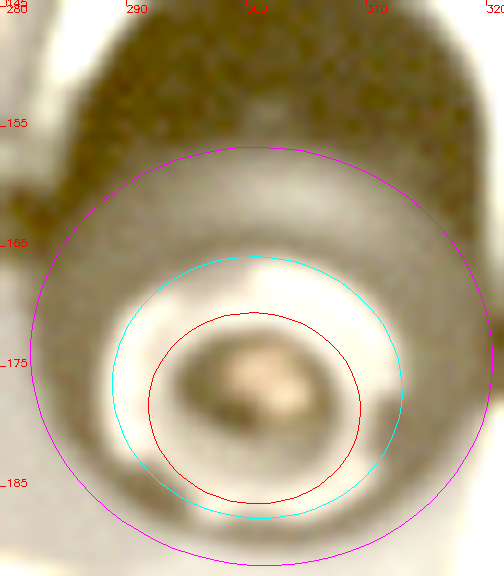

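```bash
cat >> h.py <<'E'
def bar(p,phi,z0=.0375,z1=.075,L=.066,W=.016):
    a=np.array([np.cos(phi),np.sin(phi),0]);b=np.array([-a[1],a[0],0]);o=[]
    for z in(z1,z0):
        o.append(np.array([p+np.array([0,0,z])+sa*L/2*a+sb*W/2*b for sa,sb in((1,1),(1,-1),(-1,-1),(-1,1),(1,1))]))
    return o
E
python3 - <<'E'
from h import *
import pickle
s,t=pickle.load(open("c0.pkl","rb"))
p=onplane(t,[(199.1,217.5)],.02)[0]; print(p)
# bar dir from side top corners mid-line
e=onplane(s,[(180+78/8-.5,175+128/8-.5),(180+190/8-.5,175+53/8-.5)],.075); d=e[1]-e[0]; phi=np.arctan2(d[1],d[0]); print(e,np.linalg.norm(d),np.degrees(phi),e.mean(0))
p=np.array([p[0],p[1],0])
Z=np.array([0,0,1.])
P=[(circ(p,Z,.074,0),(0,0,255)),(circ(p,Z,.074,.029),(0,255,0))]+[(b,(255,0,255)) for b in bar(p,phi)]
zoom(s,178,175,45,42,13,"pics/l_s.png",P); zoom(t,178,195,42,42,13,"pics/l_t.png",P,92)
cv2.imwrite("pics/l.png",cv2.resize(np.hstack([cv2.imread("pics/l_s.png"),cv2.imread("pics/l_t.png")]),None,fx=.7,fy=.7))
E
```

```text
[0.48056479 0.26155659 0.02      ]
[[0.4488463  0.2466836  0.075     ]
 [0.50460607 0.27053162 0.075     ]] 0.06064552409315279 23.156017394965183 [0.47672618 0.25860761 0.075     ]
```

View pics/l.png

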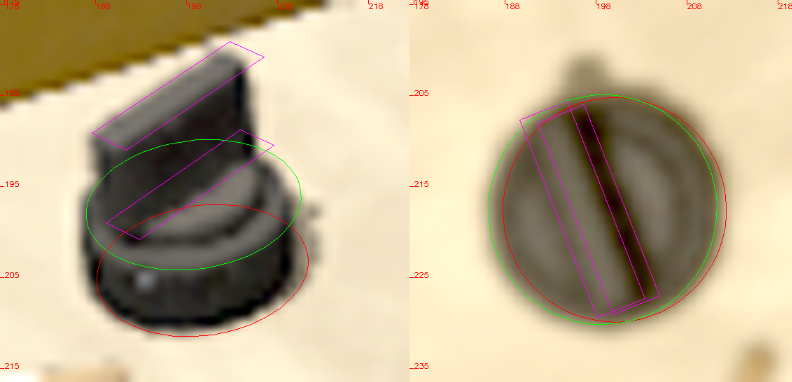

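Lid at ≈(0.479, 0.262), bar at 23°; mouth ≈(0.585, −0.0195, 0.198), machine yaw −14°. The projected outlines match the pictures to about a pixel. Next I'll plan the kinematics and grasp.

```bash
cat >> h.py <<'E'
M=np.array([.5852,-.0195,.1982])
LID=np.array([.4793,.2622,0]); PHI=np.radians(23.2)
def quat(Rm): q=R.from_matrix(Rm).as_quat(); return np.r_[q[3],q[:3]]
def toolR(z,x):
    z=z/np.linalg.norm(z); x=x-z*(x@z); x/=np.linalg.norm(x); return np.c_[x,np.cross(z,x),z]
def mouthR(psi): # jaw dir at angle psi about AX from MX
    return toolR(-AX,np.cos(psi)*MX+np.sin(psi)*MY)
def axf(o=None):
    o=o or status.get_obs(); return o["contact_force"]@AX
E
python3 - <<'E'
from h import *
np.set_printoptions(precision=3,suppress=True)
j=np.array([np.sin(PHI),-np.cos(PHI),0])
for sg in(1,-1):
    for h in(.30,.213): print("lid",sg,kin.ik(LID+[0,0,h],quat(toolR(np.array([0,0,-1.]),sg*j))))
for psi in np.radians(range(-180,180,30)):
    print("mouth",np.degrees(psi).round(),[kin.ik(M+AX*(h+.155),quat(mouthR(psi))) for h in(.05,.10)])
E
```

```text
lid 1 [ 0.365  0.412 -0.353  0.805  0.     3.102]
lid 1 [ 0.365  0.523 -0.44   0.608  0.     3.102]
lid -1 [ 0.365  0.412 -0.353  0.805  0.    -0.039]
lid -1 [ 0.365  0.523 -0.44   0.608  0.    -0.039]
mouth -180.0 [array([-0.121,  0.029, -0.761,  0.225, -0.066, -1.465]), array([-0.113, -0.073, -0.737,  0.353, -0.071, -1.458])]
mouth -150.0 [array([-0.121,  0.029, -0.761,  0.225, -0.066, -1.988]), array([-0.113, -0.073, -0.737,  0.353, -0.071, -1.981])]
mouth -120.0 [array([-0.121,  0.029, -0.761,  0.225, -0.066, -2.512]), array([-0.113, -0.073, -0.737,  0.353, -0.071, -2.505])]
mouth -90.0 [array([-0.121,  0.029, -0.761,  0.225, -0.066, -3.036]), array([-0.113, -0.073, -0.737,  0.353, -0.071, -3.028])]
mouth -60.0 [array([-0.121,  0.029, -0.761,  0.225, -0.066,  2.724]), array([-0.113, -0.073, -0.737,  0.353, -0.071,  2.731])]
mouth -30.0 [array([-0.121,  0.029, -0.761,  0.225, -0.066,  2.2  ]), array([-0.113, -0.073, -0.737,  0.353, -0.071,  2.208])]
mouth 0.0 [array([-0.121,  0.029, -0.761,  0.225, -0.066,  1.677]), array([-0.113, -0.073, -0.737,  0.353, -0.071,  1.684])]
mouth 30.0 [array([-0.121,  0.029, -0.761,  0.225, -0.066,  1.153]), array([-0.113, -0.073, -0.737,  0.353, -0.071,  1.16 ])]
mouth 60.0 [array([-0.121,  0.029, -0.761,  0.225, -0.066,  0.63 ]), array([-0.113, -0.073, -0.737,  0.353, -0.071,  0.637])]
mouth 90.0 [array([-0.121,  0.029, -0.761,  0.225, -0.066,  0.106]), array([-0.113, -0.073, -0.737,  0.353, -0.071,  0.113])]
mouth 120.0 [array([-0.121,  0.029, -0.761,  0.225, -0.066, -0.418]), array([-0.113, -0.073, -0.737,  0.353, -0.071, -0.41 ])]
mouth 150.0 [array([-0.121,  0.029, -0.761,  0.225, -0.066, -0.941]), array([-0.113, -0.073, -0.737,  0.353, -0.071, -0.934])]
```

Run:
```python
from h import *
np.set_printoptions(precision=3,suppress=True)
j=-np.array([np.sin(PHI),-np.cos(PHI),0]); q=quat(toolR(np.array([0,0,-1.]),j))
ctrl.move_to(LID+[0,0,.32],q); print(status.get_obs()["time"])
print(ctrl.line_to(LID+[0,0,.2135],q,vel=.12,until_force=15))
o=status.get_obs(); print(o["time"],o["ee_pos"],o["contact_force"],o["finger_gap"])
import pickle
s=eyes.capture("side");t=eyes.capture("top"); pickle.dump((s,t),open("c1.pkl","wb"))
zoom(s,170,140,70,75,9,"pics/g_s.png"); 
effector.grip(.012)
o=status.get_obs(); print(o["time"],o["ee_pos"],o["contact_force"],o["moment"],o["finger_gap"])
s=eyes.capture("side"); zoom(s,170,140,70,75,9,"pics/g_s2.png")
cv2.imwrite("pics/g.png",cv2.resize(np.hstack([cv2.imread("pics/g_s.png"),cv2.imread("pics/g_s2.png")]),None,fx=.63,fy=.63))
```

```text
1.525
False
2.5583 [0.48  0.262 0.214] [ 0.723 -0.257 -0.328] 0.08521097577979811
3.2917 [0.479 0.262 0.214] [-1.405 -0.562  2.603] [-0.056  0.18  -0.049] 0.01527365494303056
```

View pics/g.png

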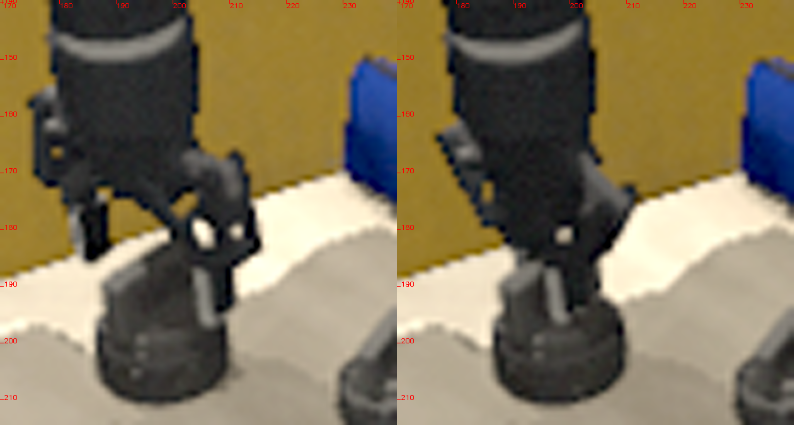

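Run:
```python
from h import *
np.set_printoptions(precision=3,suppress=True)
o=status.get_obs(); p=o["ee_pos"]
ctrl.line_to(np.r_[p[:2],.42],vel=.25)
o=status.get_obs(); print(o["time"],o["contact_force"],o["moment"],o["finger_gap"])
psi=np.radians(75)
ctrl.move_to(M+AX*(.155+.105),quat(mouthR(psi)))
o=status.get_obs(); print(o["time"],o["q"],o["contact_force"],o["moment"],o["finger_gap"], o["ee_pos"]-(M+AX*.26))
import pickle
s=eyes.capture("side");t=eyes.capture("top"); pickle.dump((s,t),open("c2.pkl","wb"))
P=[(circ(M,AX,.074,h),c) for h,c in((.047,(0,0,255)),(.076,(0,255,0)))]+[(circ(M,AX,.045,0),(255,255,0))]
zoom(s,235,140,75,75,9,"pics/h_s.png",P); zoom(t,260,150,65,65,10,"pics/h_t.png",P,92)
```

```text
4.3167 [-0.175 -0.762 -2.987] [-0.015  0.016  0.035] 0.015050482540670804
5.3833 [-0.111 -0.082 -0.733  0.367 -0.07   0.376] [-0.211  0.621 -1.951] [0.206 0.706 0.037] 0.015452164961081318 [ 0.  0. -0.]
```

View pics/h_s.png

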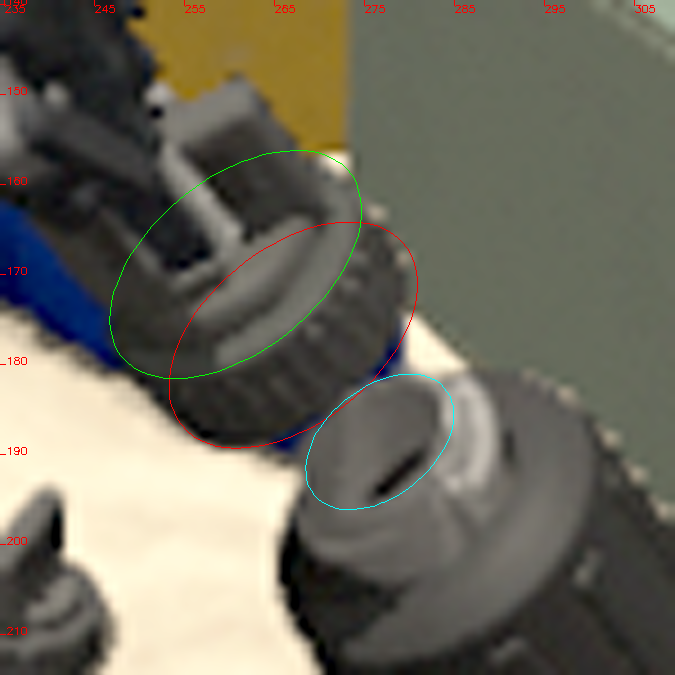

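View pics/h_t.png

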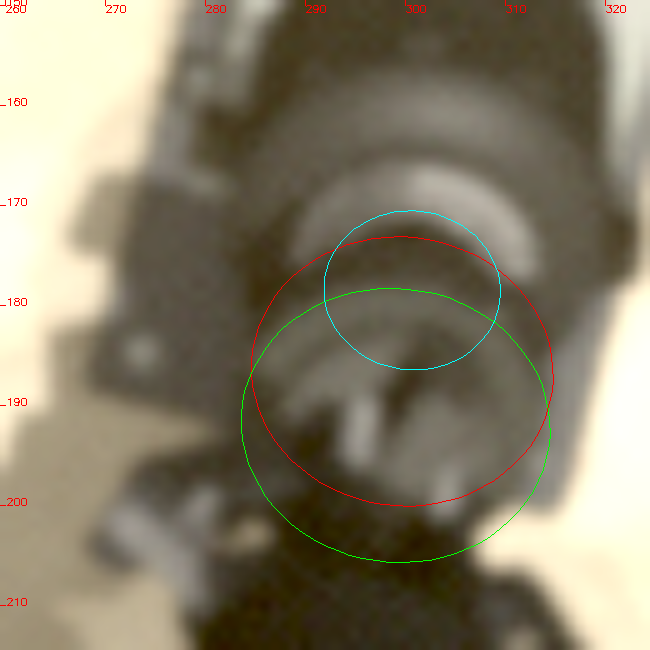

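Run:
```python
from h import *
np.set_printoptions(precision=4,suppress=True)
ctrl.line_to(M+AX*(.155+.064),vel=.1); ctrl.hold(.2)
o=status.get_obs(); print(o["time"],o["contact_force"],o["moment"], o["ee_pos"]-(M+AX*.219))
import pickle
s=eyes.capture("side");t=eyes.capture("top"); pickle.dump((s,t),open("c3.pkl","wb"))
P=[(circ(M,AX,.074,h),c) for h,c in((.006,(0,0,255)),(.035,(0,255,0)))]+[(circ(M,AX,.045,0),(255,255,0))]
zoom(s,245,150,60,60,11,"pics/i_s.png",P); zoom(t,270,150,60,60,11,"pics/i_t.png",P,92)
```

```text
6.2417 [-0.2186  0.5735 -1.8375] [ 0.2173  0.7351 -0.032 ] [0.0001 0.0001 0.0007]
```

View pics/i_s.png

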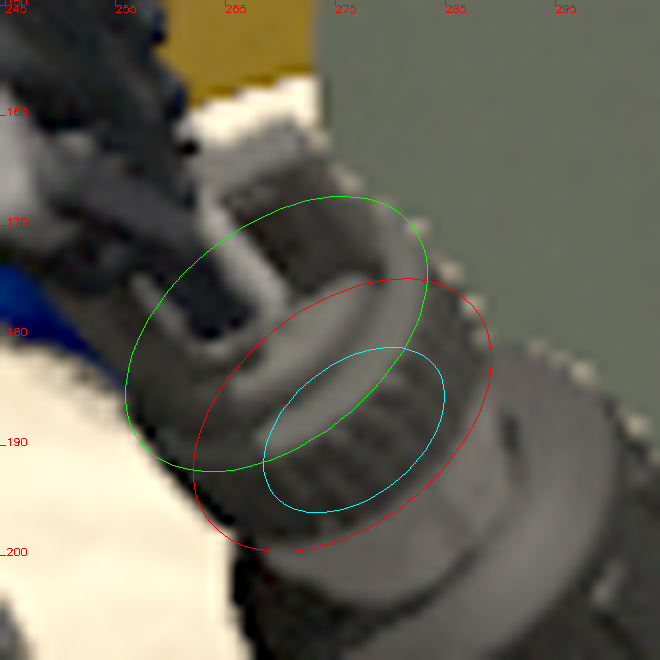

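View pics/i_t.png

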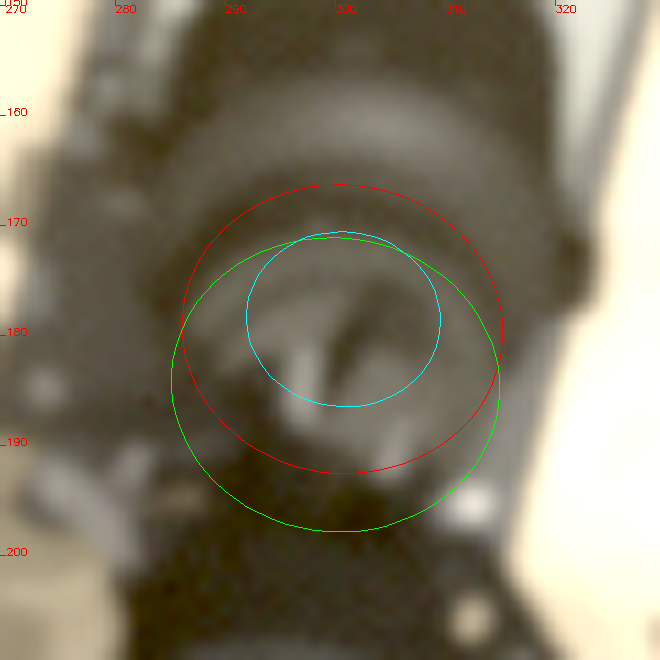

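```bash
cat >> h.py <<'E'
def rep(tag=""):
    o=status.get_obs(); d=o["ee_pos"]-M-AX*.1555
    f=o["contact_force"]; m=o["moment"]
    print(tag,"t%.2f h%.2f x%.2f y%.2f | F ax%.1f x%.1f y%.1f | Mo ax%.2f x%.2f y%.2f | q6 %.3f"%(o["time"],d@AX*1e3,d@MX*1e3,d@MY*1e3,f@AX,f@MX,f@MY,m@AX,m@MX,m@MY,o["q"][5]),"gap%.4f"%o["finger_gap"])
    return o
E
python3 - <<'E'
from h import *
rep()
print(ctrl.line_to(M+AX*(.1555+.044),vel=.02,until_force=6)); rep()
ctrl.hold(.3); rep()
E
```

```text
t6.34 h64.01 x0.29 y0.05 | F ax-0.7 x-1.2 y0.1 | Mo ax-0.01 x0.04 y0.74 | q6 0.370 gap0.0151
True
 t7.08 h48.37 x-0.15 y-0.00 | F ax6.1 x-0.1 y0.4 | Mo ax-0.05 x-0.05 y0.57 | q6 0.368 gap0.0153
 t7.38 h48.39 x-0.22 y0.00 | F ax6.2 x-0.4 y-0.5 | Mo ax0.02 x-0.08 y0.43 | q6 0.368 gap0.0153
```

```bash
cat >> h.py <<'E'
import json
def setst(**k): json.dump(k,open("st.json","w"))
def getst(): return json.load(open("st.json"))
def go(psi,h,dx=0,dy=0):
    q=kin.ik(M+AX*(.1555+h)+MX*dx+MY*dy,quat(mouthR(psi))); ctrl.set_joints(q)
E
python3 - <<'E'
from h import *
psi=np.radians(75); o=status.get_obs(); h=(o["ee_pos"]-M-AX*.1555)@AX
h-=.0005; setst(psi=psi,h=h)
go(psi,h); rep("press")
h-=.0005; go(psi,h); rep("press")
for i in range(3):
    psi+=.06; go(psi,h); o=rep("turn")
setst(psi=psi,h=h)
E
```

```text
press t7.62 h48.29 x-0.03 y0.02 | F ax9.9 x-1.9 y-0.2 | Mo ax-0.09 x-0.13 y1.21 | q6 0.368 gap0.0152
press t7.88 h48.14 x-0.03 y0.06 | F ax14.4 x-3.5 y-0.7 | Mo ax-0.03 x-0.14 y1.42 | q6 0.368 gap0.0155
turn t8.12 h48.47 x0.74 y0.08 | F ax16.9 x-2.7 y-0.7 | Mo ax0.06 x-0.31 y1.18 | q6 0.307 gap0.0155
turn t8.38 h48.66 x0.68 y0.15 | F ax18.8 x-3.5 y-0.3 | Mo ax0.07 x-0.29 y1.39 | q6 0.247 gap0.0158
turn t8.62 h48.86 x0.73 y0.20 | F ax21.8 x-3.0 y-0.3 | Mo ax0.07 x-0.23 y1.50 | q6 0.187 gap0.0153
```

Run:
```python
from h import *
s=getst(); psi,h=s["psi"],s["h"]; psi0=psi
F=axf(); hp=None
for i in range(26):
    dh=np.clip((F-9)/9000*.7,-.001,.001)+.00025
    h+=dh; psi+=.08; go(psi,h); o=rep(i); F=axf(o); setst(psi=psi,h=h)
    if F<3.5: print("drop?"); break
    tq=o["moment"]@AX
    if abs(tq)>.6: print("torque"); break
```

```text
0 t8.88 h49.53 x0.89 y0.04 | F ax12.2 x-2.1 y-1.1 | Mo ax0.04 x-0.32 y0.98 | q6 0.107 gap0.0154
1 t9.12 h49.97 x0.75 y0.09 | F ax12.1 x-2.2 y-0.2 | Mo ax0.07 x-0.18 y1.03 | q6 0.027 gap0.0156
2 t9.38 h50.27 x0.83 y0.13 | F ax9.4 x-0.7 y-1.3 | Mo ax0.11 x-0.11 y0.83 | q6 -0.053 gap0.0151
3 t9.62 h50.36 x0.68 y0.17 | F ax7.8 x-0.5 y1.0 | Mo ax0.05 x0.04 y0.73 | q6 -0.131 gap0.0154
4 t9.88 h50.32 x0.38 y0.06 | F ax7.2 x-0.6 y0.4 | Mo ax0.08 x0.03 y0.81 | q6 -0.209 gap0.0150
5 t10.12 h49.73 x-0.50 y-0.13 | F ax-0.8 x-0.8 y-0.5 | Mo ax-0.01 x-0.05 y0.70 | q6 -0.288 gap0.0156
drop?
```

Run:
```python
from h import *
s=getst(); psi,h=s["psi"],s["h"]
print(ctrl.line_to(M+AX*(.1555+.036),quat(mouthR(psi)),vel=.03,until_force=6)); ctrl.hold(.1); o=rep()
setst(psi=psi,h=(o["ee_pos"]-M-AX*.1555)@AX)
```

```text
True
 t10.66 h38.02 x-0.15 y-0.00 | F ax7.1 x0.2 y-0.7 | Mo ax-0.04 x-0.02 y0.47 | q6 -0.293 gap0.0152
```

Run:
```python
from h import *
s=getst(); psi,h=s["psi"],s["h"]
o=status.get_obs(); F=axf(o)
for i in range(24):
    dh=np.clip((F-6)/9000*.6,-.0006,.0006)
    h+=dh; psi-=.08; go(psi,h); o=rep(i); F=axf(o); setst(psi=psi,h=h)
    if abs(o["moment"]@AX)>.3: print("torque"); break
```

```text
0 t10.91 h38.35 x0.41 y0.05 | F ax7.1 x-0.4 y0.2 | Mo ax0.01 x-0.04 y0.76 | q6 -0.213 gap0.0151
1 t11.16 h38.41 x0.40 y0.08 | F ax6.2 x-0.4 y0.0 | Mo ax-0.05 x-0.01 y0.75 | q6 -0.135 gap0.0154
2 t11.41 h38.39 x0.35 y0.06 | F ax6.7 x-1.8 y-0.2 | Mo ax-0.05 x-0.04 y0.74 | q6 -0.055 gap0.0155
3 t11.66 h38.42 x0.36 y0.09 | F ax5.9 x-1.0 y0.8 | Mo ax-0.04 x-0.01 y0.74 | q6 0.024 gap0.0150
4 t11.91 h38.39 x0.31 y0.05 | F ax6.4 x-1.2 y0.2 | Mo ax-0.04 x0.01 y0.77 | q6 0.104 gap0.0153
5 t12.16 h38.41 x0.27 y0.06 | F ax6.4 x-1.0 y0.8 | Mo ax-0.05 x-0.00 y0.75 | q6 0.184 gap0.0149
6 t12.41 h38.42 x0.28 y0.08 | F ax7.4 x-0.3 y-0.7 | Mo ax-0.03 x0.06 y0.72 | q6 0.263 gap0.0154
7 t12.66 h38.48 x0.21 y0.03 | F ax6.0 x-0.9 y-0.6 | Mo ax-0.02 x-0.01 y0.67 | q6 0.342 gap0.0152
8 t12.91 h38.44 x0.13 y0.04 | F ax6.1 x-1.4 y0.3 | Mo ax-0.09 x-0.01 y0.77 | q6 0.423 gap0.0153
9 t13.16 h38.41 x0.09 y0.02 | F ax6.4 x-0.2 y-0.4 | Mo ax-0.05 x0.02 y0.70 | q6 0.502 gap0.0155
10 t13.41 h38.26 x-0.10 y-0.04 | F ax3.9 x-0.7 y0.3 | Mo ax-0.07 x-0.00 y0.66 | q6 0.583 gap0.0151
11 t13.66 h38.01 x-0.24 y-0.05 | F ax1.0 x-0.1 y0.7 | Mo ax-0.07 x-0.03 y0.66 | q6 0.663 gap0.0153
12 t13.91 h37.72 x-0.26 y-0.06 | F ax-0.0 x-1.0 y-0.4 | Mo ax-0.16 x-0.04 y0.76 | q6 0.743 gap0.0151
13 t14.16 h37.50 x-0.19 y-0.05 | F ax2.3 x-1.7 y-0.3 | Mo ax-0.15 x-0.01 y0.83 | q6 0.823 gap0.0153
14 t14.41 h37.39 x-0.09 y-0.00 | F ax4.4 x-1.9 y0.0 | Mo ax-0.17 x-0.09 y0.96 | q6 0.903 gap0.0152
15 t14.66 h37.34 x0.04 y0.04 | F ax6.6 x-1.6 y-0.9 | Mo ax-0.11 x-0.01 y0.92 | q6 0.983 gap0.0151
16 t14.91 h37.34 x-0.09 y0.04 | F ax6.2 x-2.3 y-1.6 | Mo ax0.35 x-0.10 y1.01 | q6 1.062 gap0.0153
torque
```

Run:
```python
from h import *
s=getst(); psi,h=s["psi"],s["h"]
for i in range(6):
    psi-=.1; go(psi,h); o=rep(i); setst(psi=psi,h=h)
    if abs(o["moment"]@AX)>1.5: break
import pickle
s=eyes.capture("side");t=eyes.capture("top"); pickle.dump((s,t),open("c4.pkl","wb"))
P=[(circ(M-AX*.001,AX,.074,h),c) for h,c in((-.0195,(0,0,255)),(.0095,(0,255,0)))]
zoom(s,250,155,60,60,10,"pics/j_s.png",P)
```

```text
0 t15.16 h37.33 x-0.17 y0.02 | F ax6.4 x-2.0 y0.4 | Mo ax-0.10 x-0.10 y1.02 | q6 1.163 gap0.0156
1 t15.41 h37.33 x-0.09 y0.01 | F ax6.9 x-2.8 y-0.4 | Mo ax-0.09 x-0.01 y1.05 | q6 1.263 gap0.0154
2 t15.66 h37.33 x-0.11 y0.03 | F ax6.4 x-1.7 y-0.7 | Mo ax-0.01 x-0.04 y1.04 | q6 1.363 gap0.0152
3 t15.91 h37.31 x-0.23 y0.02 | F ax7.2 x-3.8 y0.3 | Mo ax0.02 x0.03 y1.16 | q6 1.463 gap0.0151
4 t16.16 h37.34 x-0.21 y0.00 | F ax6.3 x-3.0 y-0.8 | Mo ax-0.11 x-0.10 y1.07 | q6 1.563 gap0.0150
5 t16.41 h37.34 x-0.18 y-0.01 | F ax7.4 x-2.2 y-0.4 | Mo ax-0.05 x-0.09 y1.06 | q6 1.663 gap0.0154
```

View pics/j_s.png

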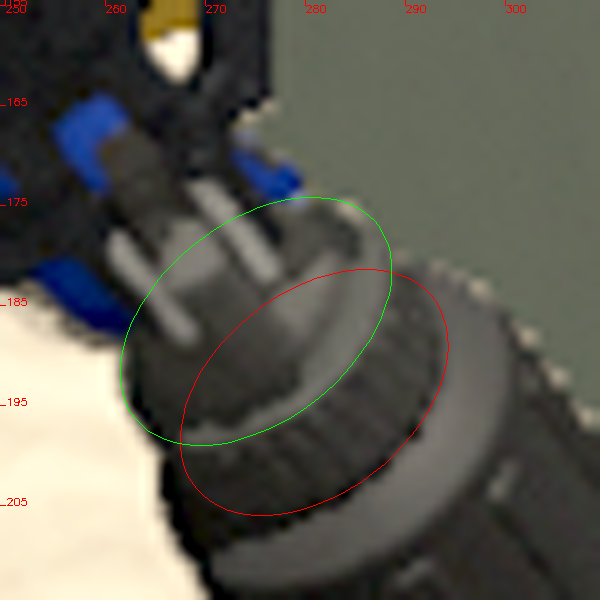

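Height has held at 37.33 mm through 0.6 rad of further turning, and the lid sits on the projected home outline. To confirm the clutch is slipping, I'll take smaller torque-read steps and compare pictures of the skirt.

Run:
```python
from h import *
import pickle
s=getst(); psi,h=s["psi"],s["h"]
L=[]
for i in range(16):
    psi-=.045; go(psi,h); o=status.get_obs(); L.append((round(o["q"][5],3),round(float(o["moment"]@AX),3),round(1e3*float((o["ee_pos"]-M-AX*.1555)@AX),2),round(float(axf(o)),1))); setst(psi=psi,h=h)
print(*L,sep="\n"); rep()
a=pickle.load(open("c4.pkl","rb"))[0]; s=eyes.capture("side")
zoom(a,260,170,40,45,10,"pics/k1.png"); zoom(s,260,170,40,45,10,"pics/k2.png")
cv2.imwrite("pics/k.png",np.hstack([cv2.imread("pics/k1.png"),cv2.imread("pics/k2.png")]))
```

```text
(np.float64(1.708), 0.05, 37.33, 6.5)
(np.float64(1.752), 0.354, 37.32, 6.6)
(np.float64(1.798), 0.121, 37.34, 7.3)
(np.float64(1.843), 0.071, 37.33, 7.7)
(np.float64(1.888), -0.032, 37.35, 6.4)
(np.float64(1.933), -0.128, 37.35, 7.3)
(np.float64(1.978), -0.071, 37.34, 6.6)
(np.float64(2.023), -0.119, 37.34, 7.8)
(np.float64(2.068), 0.188, 37.35, 7.3)
(np.float64(2.112), 0.473, 37.33, 7.0)
(np.float64(2.158), 0.195, 37.33, 7.0)
(np.float64(2.203), 0.023, 37.35, 8.0)
(np.float64(2.248), -0.048, 37.33, 7.3)
(np.float64(2.293), -0.081, 37.34, 7.1)
(np.float64(2.338), -0.093, 37.33, 6.4)
(np.float64(2.383), -0.062, 37.34, 7.3)
 t20.51 h37.34 x-0.16 y0.07 | F ax7.3 x-2.2 y0.7 | Mo ax-0.06 x0.02 y1.07 | q6 2.383 gap0.0150
```

View pics/k.png

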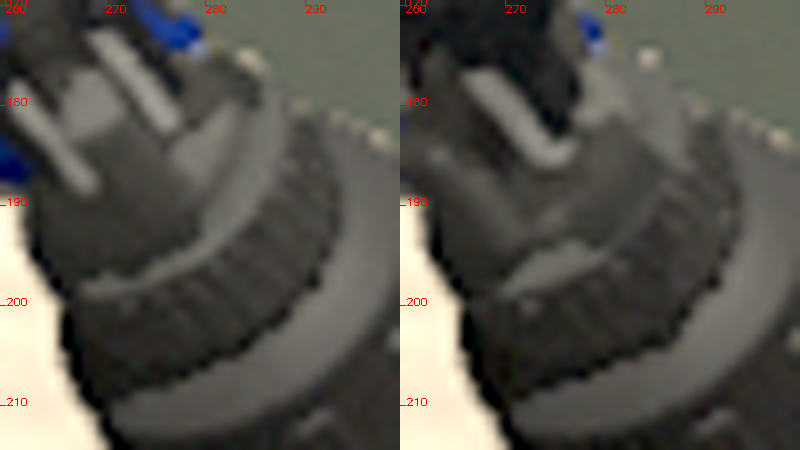

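The torque peaks every 0.36 rad (0.35–0.47 N m), so the clutch is clicking with the lid at its stop. I'll release and retreat along the axis.

Run:
```python
from h import *
s=getst(); psi,h=s["psi"],s["h"]
go(psi,h+.0007); rep("unload")
effector.grip(.085); rep("open")
ctrl.line_to(M+AX*(.1555+.13),vel=.12); ctrl.hold(.3); rep("back")
a=eyes.capture("side");t=eyes.capture("top")
P=[(circ(M-AX*.001,AX,.074,h),c) for h,c in((-.0195,(0,0,255)),(.0095,(0,255,0)))]
zoom(a,245,150,65,65,9,"pics/f_s.png",P)
cv2.imwrite("pics/f_all.png",cv2.resize(a["img"][:,:,::-1],None,fx=1.5,fy=1.5))
```

```text
unload t20.81 h37.53 x-0.15 y0.06 | F ax-4.6 x0.3 y-0.0 | Mo ax0.10 x0.20 y0.62 | q6 2.385 gap0.0152
open t21.48 h37.97 x0.03 y-0.02 | F ax0.4 x0.3 y0.6 | Mo ax0.00 x-0.02 y0.55 | q6 2.386 gap0.0851
back t22.70 h129.51 x-0.20 y-0.03 | F ax0.1 x-0.7 y-0.3 | Mo ax0.06 x0.01 y0.48 | q6 2.400 gap0.0850
```

View pics/f_s.png

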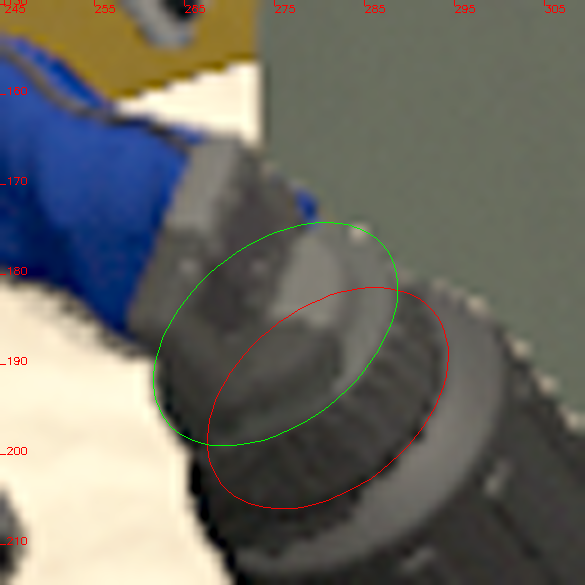

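View pics/f_all.png

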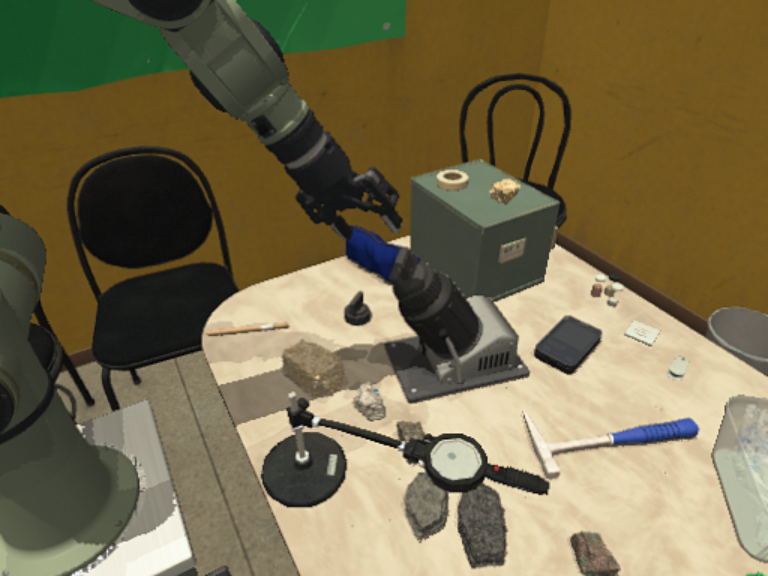

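The final pictures show the lid square on the barrel at side (283,192), slightly below the projected home outline. The gripper is clear, and the stones and pencil case are where they were. I'm handing in.

```bash
python3 -c "
from h import *
workorder.hand_in(); print(status.get_obs()['time'])"
```

```text
the job is handed in; nothing more can be done
the job is handed in; nothing more can be done
```

I closed the tumbler with the larger lid and handed the job in at about 23 s. No verdict was reported, so this rests on my own checks.

- **Placing:** I took the lid by its grip bar and set it square on the mouth. It first touched at 48.4 mm on my height scale, with almost no sideways force.
- **Finding the thread:** Turning backward about 38°, it climbed to 50.4 mm and then dropped. With a light push it came to rest at 38.0 mm.
- **Screwing home:** Turning forward about 78°, the thread pulled the lid down to a steady 37.3 mm, where the turn met its stop. I kept turning for a further 1.3 rad. In the finely stepped second half the torque peaked every 0.36 rad at 0.35–0.47 N m, so the slip clutch was clicking.
- **Release:** I eased off the push, opened the gripper and backed out along the barrel's axis.

**Last checks:** The side picture after release shows the lid square and slightly below the outline I projected for the home position. The gripper was clear, with about zero force on it. The stones, pencil case and small lid looked unmoved by eye; I did not measure them.

**Disagreements:**
- **Height offset:** My heights read about 1–1.6 mm low, because my estimate of the rim height is off. Corrected, the home reading is about 38.5–39.0 mm, against 38.5 expected and a limit of 39.8.
- **Camera offset:** The two cameras also disagreed with each other by about 2 mm.

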